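# Third hand for a regulator on a sprung stop

### The job

On the game board one sprung stop already has its regulator screwed on; find the stop that is still empty. Pick up the loose regulator, keep it upright and press its flat metal back squarely and centrally against the empty stop's face plate, with its foot on the board or a hair above it, until the plate is pushed back about half of its 22 mm spring travel (some 5 or 6 N; never onto the end stop). Hold it there steadily so that a colleague can drive the screw: finish while still holding and pressing, do not let go, and leave the other things on the bench alone.

Things in the scene. Friction and masses are not known exactly. Their poses are not given: they have to be found in the camera images.
- reg_centre (a point): Centre of the loose regulator, 24 mm above its foot. It stands on a blue mat 2 mm thick: black ceramic block 36 tall with a flat steel back plate 3 thick, 48 tall, whose ear with a screw hole rises above the ceramic. Over all 28 deep (x), 32 wide (y), 48 tall, about 90 g. x points out of the metal back (away from the robot, within 0.7 rad), z up. Grasp across its 32 mm width.
- reg_back (a point): Middle of the loose regulator's flat metal back: 14 mm along +x from its centre, 24 mm above its foot; axes as for the regulator.
- fitted_centre (a point): Centre (24 mm above the foot) of the regulator that is already screwed on: the same make, fixed, standing on the board with its back against the face plate of one of the two stops, a screw head on its ear. Which stop it occupies changes.
- stop_left (a joint): Sprung stop on the board's left side (+ y of the turntable): how far (m) its face plate is pushed back along the turntable's +x, away from the robot. 0 at rest, 0.011 half-way, 0.022 on its end stop. Spring 500 N/m, no preload: half-way takes 5.5 N; it springs back when let go.
- stop_right (a joint): Sprung stop on the board's right side (- y of the turntable): how far (m) its face plate is pushed back along the turntable's +x, away from the robot. 0 at rest, 0.011 half-way, 0.022 on its end stop. Spring 500 N/m, no preload: half-way takes 5.5 N; it springs back when let go.
- left_face (a point): Centre of the front of the left stop's aluminium face plate (30 wide, 46 tall), 24 mm above the board's top; moves with the plate. x points into the plate (push direction), y left along the face, z up. 37 mm behind the face is a housing 30 wide, 42 tall. The stops are 100 mm apart, faces in one plane; the board is bare for 35 mm in front of them, but for the fitted regulator.
- right_face (a point): Centre of the front of the right stop's aluminium face plate (30 wide, 46 tall), 24 mm above the board's top; moves with the plate. x points into the plate (push direction), y left along the face, z up. 37 mm behind the face is a housing 30 wide, 42 tall. The stops are 100 mm apart, faces in one plane; the board is bare for 35 mm in front of them, but for the fitted regulator.
- turntable: Locked, immovable turntable: a grey disc 260 across with the green game board (160 along x, 230 along y) on it. Origin on its axis at bench height; the board's top is 40 mm above the bench. Its x axis is the push direction of both stops. Chips 4 mm tall lie along the board's front edge.
- extractor: Bystander: yellow plastic pin extractor, a rod 16 thick, 130 long, lying along its x on the bench; origin under its middle. Leave it alone.
- trackball_ring: Bystander: chrome trackball ring, 74 across, 10 tall, flat on the bench; origin at the centre of its underside. Leave it alone.
- red_knob: Bystander: anodised aluminium knob, 32 across, 18 tall, standing on the bench; origin at the centre of its underside. Leave it alone.

How it is judged:
By the outcome, as a careful person would: the job done as asked, in the order asked, and still so for the second after the job is handed in, while the arm keeps its last pose, push and grip.
It also fails if it takes over 48 s, if anything falls off the work surface, if the arm or the gripper's body presses on something with over 40 N, if the wrist force passes 120 N, or if a joint passes its speed limit or range.

### The arm

A 6-joint arm with a two-finger parallel gripper is mounted at the origin on the work surface. World frame = base frame: x ahead of the robot, y to its left, z up, the work surface at z = 0. Lengths are in m, angles in rad, forces in N, time in s.
With the tool pointing down it reaches from about 0.225 to 0.875 m from the base axis. Payload 3.4 kg.
Tool frame: the origin (TCP) lies on the mounting face of the last link; the fingertips stand 173 mm ahead of it and the grasp point (between the pads) lies 155 mm ahead of it; y points along the fingers, x is the direction in which the jaws open and shut, and the axes are right-handed (so a half turn about y gives the same grasp; the last joint's range is limited). The gripper opens to 85 mm and grips with 20 to 120 N. Pads are 22 mm wide; open, the fingers measure 114 mm over their backs; the gripper's body (76 mm by 85 mm) begins 54 mm behind the grasp point. The pads swing forward as they close: fully open they stand 13 mm farther back than shut.
Start: joints at [1.079, 0.276, 1.505, -0, 1.361, -0.121], TCP at [0.208, 0.536, 0.405] pointing down, gripper open.
Joint ranges: [-2.89, 2.89], [-0.75, 2.08], [0.22, 2.7], [-1.18, 4.32], [0.11, 2.71], [-2.7, 2.7]. Speed limits (rad/s): [2.57, 2.57, 3.14, 3.14, 3.14, 3.14].

### API

Orientations are given as a unit quaternion [w, x, y, z].
In Python, from rig import manip, vision, ticket gives the robot as it stands.
- The arm moves only by the tool arm_command, never from a script. Its argument "increments" is one flat list of numbers, 7 for each row, row after row: the turn, a rotation vector about the tool's x, y, z in rad, then the shift along the tool's x, y, z in cm, then the closure, from 0 (fully open) to 1 (shut). In form: [wx, wy, wz, tx, ty, tz, hand, wx, wy, wz, tx, ty, tz, hand, ...]. A call has 1 to 8 rows; each row shifts and turns the commanded pose from where the row before left it, along the tool's axes as they then stand; what a row does not reach is not made up. A row lasts 1/8 s, in which the tool goes at most 62.5 mm and 10.7 degrees, less where a joint would pass 70% of its speed; a pose out of reach is approached as far as the arm can. A call is refused whole if a number of a shift passes 6.25 or a number of a turn 0.188, either way. A call with a gripper value outside its range is refused whole. The fingers move at their own pace and stop on an object; "grip_force" is the grip in N (left out, the last holds). Time passes only in rows, so rows that do not move let the fingers close. It gives the time, the measured TCP pose, the force and the opening at its end, in the units of the state.
- manip.get_state(): the state, without advancing time (a new reading comes with each control period).
- vision.get_image(name): name is "scene" or "top" or "wrist"; returns the picture (420x560x3 uint8, red, green, blue); there is no depth.
- vision.camera_params(name): a dict with "vfov" (degrees; the focal length in pixels is half the picture's height over the tangent of half this angle, whatever the lens; pixels are square), "cx", "cy" (the principal point, pixels), "R" (3x3) and "t" (3): a world point X has camera coordinates R X + t. Camera axes: x right, y down, z forward; pixel columns grow to the right and rows downward; lengths in m; the calibration is good to about 2 mm. A picture is of the moment at which its call begins: read the wrist's pose just before it. camera_params takes no time and is no camera call; for the wrist camera it gives the pose at the moment of the call.
- ticket.sign_off(): hands the job in, once; it reports no verdict.
The state is a dict: "clock": time; "qpos": joint angles; "qd": joint speeds; "effort": joint torques, N m; "position": TCP position; "ee_rot": TCP orientation; "contact_force": force on the tool from outside, world axes, zero at the start; "moment": the same for the moment, N m; "width": finger opening in m.
Only numpy, scipy, OpenCV 4.12 (cv2) and the standard library are available. Lean on these libraries where they do the work, as an engineer would, in place of code of your own. Each camera call takes 0.05 s, during which the arm holds its last target.

## Working session

There is one attempt and no reset: what is moved stays moved. The work goes in short steps, Python scripts to look and compute and a tool call to move; the robot and the scene stay as the last step left them, time stands still between calls to the robot, and variables do not carry over. Pictures are saved under pics/ and viewed, and the job is handed in when it is done.

Besides the shell and the picture viewer there is one more tool, called after "Emit:" by a JSON object that holds its "name" and its "arguments". arm_command: Moves the arm, as the interface text tells. Its arguments: {"type":"object","properties":{"increments":{"type":"array"},"grip_force":{"type":"number"}},"required":["increments"]}

```bash
mkdir -p pics; ls
python3 - <<'E'
from rig import manip, vision
import cv2
print(manip.get_state())
for n in ("scene","top","wrist"):
    p=vision.camera_params(n); print(n,p)
    cv2.imwrite(f"pics/{n}0.png",vision.get_image(n)[:,:,::-1])
E
```

```text
pics
{'clock': 0.0, 'qpos': array([ 1.07900185e+00,  2.76576779e-01,  1.50610812e+00, -2.79863857e-06,
        1.36069978e+00, -1.21007150e-01]), 'qd': array([ 1.86350772e-03, -4.13610478e-04, -1.14206395e-03, -4.22960905e-05,
        1.23738784e-03, -1.72310913e-03]), 'effort': array([ 2.94785696e-04, -4.16778123e+01, -2.45807111e+01,  6.38525648e-05,
        1.08393375e-02,  1.19807123e-05]), 'position': array([0.20826071, 0.53573494, 0.40385979]), 'ee_rot': array([-0.5833054 ,  0.58389113,  0.39870333, -0.39982698]), 'contact_force': array([-0.1436343 ,  0.09903492,  0.22612294]), 'moment': array([-0.02310874,  0.0278649 ,  0.02738252]), 'width': 0.08567540974961008}
scene {'vfov': 57.309702371230436, 'cx': 282.69580287016953, 'cy': 209.89758383631002, 'R': array([[ 0.13980298,  0.99015674,  0.00668969],
       [ 0.75936772, -0.10287653, -0.64247731],
       [-0.63546503,  0.09490018, -0.76627551]]), 't': array([-0.00150278, -0.38600874,  1.25391189])}
top {'vfov': 44.56858876534574, 'cx': 274.24113527233345, 'cy': 209.49972157651538, 'R': array([[-1.86304133e-04, -9.99872195e-01, -1.59862115e-02],
       [-9.80989987e-01,  3.28499574e-03, -1.94030550e-01],
       [ 1.94058267e-01,  1.56461647e-02, -9.80865224e-01]]), 't': array([-0.07895231,  0.58460469,  0.98405078])}
wrist {'vfov': 59.59416404394973, 'cx': 277.81454585528337, 'cy': 203.37521197157736, 'R': array([[ 0.36250229,  0.9319802 , -0.00223475],
       [ 0.89642132, -0.34801328,  0.27443681],
       [ 0.25499196, -0.10148725, -0.96160254]]), 't': array([-0.57447465, -0.03627126,  0.37998012])}
```

View pics/scene0.png

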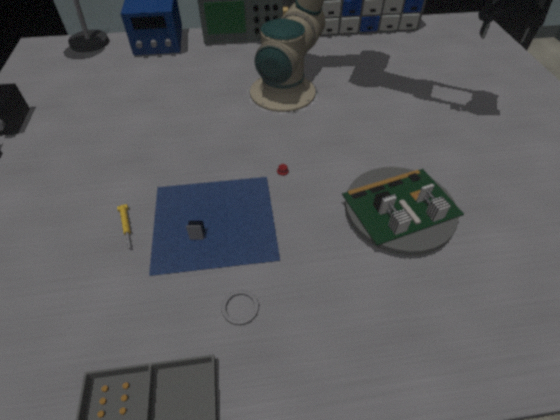

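View pics/top0.png

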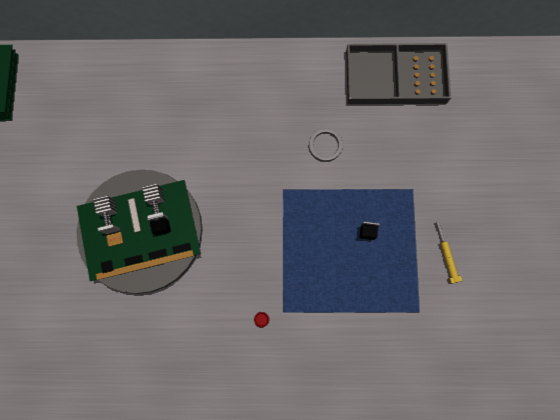

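View pics/wrist0.png

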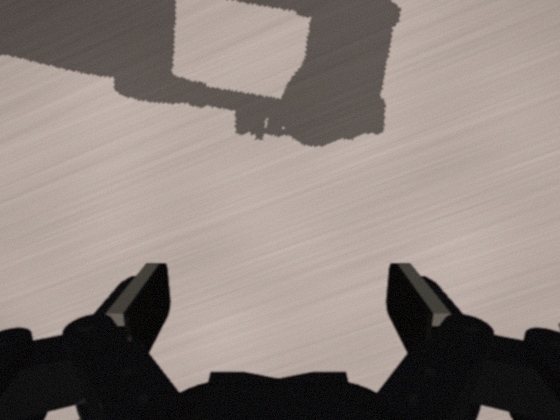

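The empty stop is the left one: the regulator with the black block is already fitted at the right stop, around px (160,226). The loose regulator is on the mat, around px (369,231) in the top view. I'll zoom in on both.

Run:
```python
import cv2
im=cv2.imread('pics/top0.png')
a=cv2.resize(im[210:250,350:390],None,fx=10,fy=10,interpolation=cv2.INTER_CUBIC)
b=cv2.resize(im[170:290,70:210],None,fx=5,fy=5,interpolation=cv2.INTER_CUBIC)
cv2.imwrite('pics/ta.png',cv2.convertScaleAbs(a,alpha=1.6));cv2.imwrite('pics/tb.png',cv2.convertScaleAbs(b,alpha=1.6))
im=cv2.imread('pics/scene0.png')
cv2.imwrite('pics/sb.png',cv2.convertScaleAbs(cv2.resize(im[160:260,335:475],None,fx=5,fy=5,interpolation=cv2.INTER_CUBIC),alpha=1.6))
```

```text
(no output)
```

View pics/ta.png

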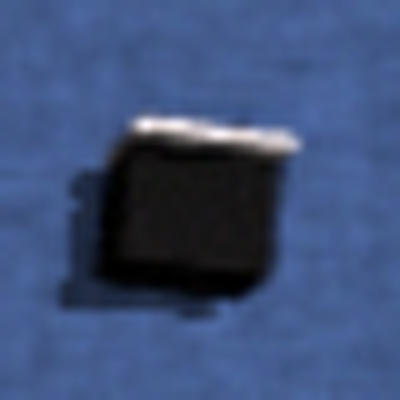

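View pics/tb.png

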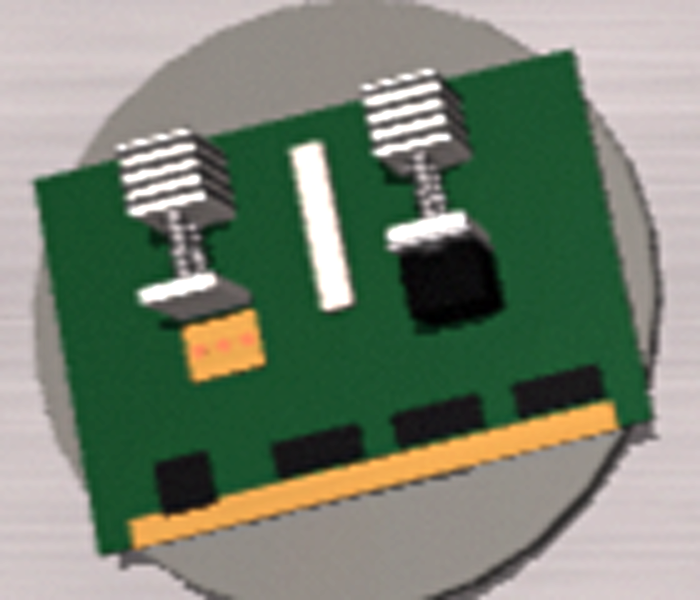

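View pics/sb.png

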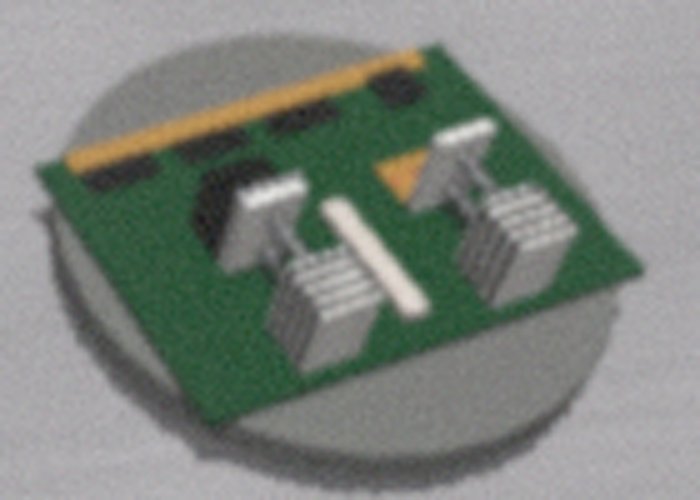

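The empty left stop's face plate top edge runs from about (140,297) to (215,280) in the enlarged board view. The orange patch is flat on the board. Next I'll compute poses by casting rays.

```bash
cat > h.py <<'E'
import numpy as np, cv2
from scipy.spatial.transform import Rotation as Rn
def ray(p,px):
    f=210/np.tan(np.radians(p['vfov']/2))
    d=np.array([(px[0]-p['cx'])/f,(px[1]-p['cy'])/f,1]); R=np.array(p['R'])
    return -R.T@np.array(p['t']), R.T@d
def onz(p,px,z):
    c,d=ray(p,px); return c+d*(z-c[2])/d[2]
def proj(p,X):
    f=210/np.tan(np.radians(p['vfov']/2)); c=np.array(p['R'])@X+p['t']
    return np.array([p['cx']+f*c[0]/c[2],p['cy']+f*c[1]/c[2]])
def tri(p,a,q,b):
    c1,d1=ray(p,a);c2,d2=ray(q,b)
    s=np.linalg.lstsq(np.c_[d1,-d2],c2-c1,rcond=None)[0]
    A=c1+s[0]*d1;B=c2+s[1]*d2
    return (A+B)/2,np.linalg.norm(A-B)
E
python3 - <<'E'
from h import *
from rig import vision
P={n:vision.camera_params(n) for n in("top","scene")}
for n in P:
    im=cv2.imread(f'pics/{n}0.png'); hsv=cv2.cvtColor(im,cv2.COLOR_BGR2HSV)
    m=cv2.inRange(hsv,(50,100,20),(85,255,255)) if n=="top" else cv2.inRange(hsv,(50,70,20),(90,255,255))
    m=cv2.morphologyEx(m,cv2.MORPH_CLOSE,np.ones((9,9)))
    if n=="scene": m[:150]=0
    k,_=cv2.findContours(m,0,2); k=max([c for c in k if cv2.boundingRect(c)[0]>50],key=cv2.contourArea)
    w=np.array([onz(P[n],q,0.04)[:2] for q in k[:,0].astype(float)])*1000
    r=cv2.minAreaRect(w.astype(np.float32)); print(n,r, )
    print(cv2.boxPoints(r))
    # mat
    m=cv2.inRange(hsv,(100,100,30),(125,255,255)); m[:150]=0
    k,_=cv2.findContours(m,0,2); k=max(k,key=cv2.contourArea)
    w=np.array([onz(P[n],q,0.002)[:2] for q in k[:,0].astype(float)])*1000
    print('mat',cv2.minAreaRect(w.astype(np.float32)))
p=P['top']
T=lambda a,s,x0,y0:((a[0]+.5)/s+x0-.5,(a[1]+.5)/s+y0-.5)
for nm,a,z in [('plateTopL',(140,297),.087),('plateTopR',(215,280),.087),('housTL',(118,148),.082),('housBL',(135,212),.082),('RplL',(388,235),.087),('RplR',(465,217),.087)]:
    print(nm,onz(p,T(a,5,70,170),z)*1000)
for nm,a,z in [('backTL',(135,120),.05),('backTR',(298,138),.05),('blkFL',(100,268),.038),('blkFR',(262,278),.038)]:
    print(nm,onz(p,T(a,10,350,210),z)*1000)
E
```

```text
top ((547.6953735351562, 201.33485412597656), (158.86422729492188, 229.24139404296875), 13.896347045898438)
[[443.0601  293.5239 ]
 [498.11612  70.992  ]
 [652.3307  109.14581]
 [597.27466 331.6777 ]]
mat ((510.70587158203125, -236.16456604003906), (277.79205322265625, 256.972900390625), 89.98954772949219)
scene ((550.4979858398438, 202.5455322265625), (156.97605895996094, 228.72117614746094), 14.01533317565918)
[[446.65042 294.49335]
 [502.0425   72.581  ]
 [654.3456  110.59772]
 [598.9535  332.51007]]
mat ((512.3549194335938, -234.8121337890625), (273.9971008300781, 253.16754150390625), 89.92938995361328)
plateTopL [540.52587724 266.98505093  87.        ]
plateTopR [547.21728041 237.74531784  87.        ]
housTL [601.65487153 281.71394301  82.        ]
housBL [575.55794526 273.11600742  82.        ]
RplL [565.01539482 170.22418155  87.        ]
RplR [572.1483496  140.03361674  87.        ]
backTL [ 560.25076116 -260.07085314   50.        ]
backTR [ 556.45258693 -292.88840901   50.        ]
blkFL [ 531.698055   -253.82519965   38.        ]
blkFR [ 529.55866312 -286.71254936   38.        ]
```

```bash
cat >> h.py <<'E'
def pose(s):
    q=s['ee_rot']; return Rn.from_quat([q[1],q[2],q[3],q[0]]),np.array(s['position'])
def gp(s):
    R,p=pose(s); return p+R.apply([0,.155,0])
E
python3 - <<'E'
from h import *
from rig import manip,vision
s=manip.get_state(); R,p=pose(s); print(R.as_matrix().round(4)); 
w=vision.camera_params('wrist'); C=-np.array(w['R']).T@w['t']; print('cam',C, 'in tool',R.inv().apply(C-p)); print('opt axis tool',R.inv().apply(np.array(w['R'])[2]),R.inv().apply(np.array(w['R'])[0]))
print(gp(s))
E
```

```text
[[ 3.624e-01 -6.000e-04 -9.320e-01]
 [ 9.320e-01 -1.300e-03  3.624e-01]
 [-1.400e-03 -1.000e+00  1.000e-04]]
cam [0.14389213 0.56137887 0.37417221] in tool [0.00055078 0.02985748 0.0693037 ]
opt axis tool [-5.92388570e-04  9.61556349e-01 -2.74607060e-01] [ 9.99999824e-01  5.72376081e-04 -1.53006304e-04]
[0.20820526 0.53559475 0.24902047]
```

Emit:
{"name": "arm_command", "arguments": {"increments": [0,0,0,-3.95,0,-3.8,0,0,0,0,-3.95,0,-3.8,0,0,0,0,-3.95,0,-3.8,0,0,0,0,-3.95,0,-3.8,0,0,0,0,-3.95,0,-3.8,0,0,0,0,-3.95,0,-3.8,0,0,0,0,-3.95,0,-3.8,0,0,0,0,-3.95,0,-3.8,0]}}

```text
clock: 1.15
position: [0.3774, 0.1296, 0.4047]
ee_rot: [-0.584, 0.584, 0.4, -0.399]
contact_force: [1.3, 0.0, -0.1]
width: 0.0854
```

Emit:
{"name": "arm_command", "arguments": {"increments": [0,0,0,-3.95,1,-3.8,0,0,0,0,-3.95,1,-3.8,0,0,0,0,-3.95,1,-3.8,0,0,0,0,-3.95,1,-3.8,0,0,0,0,-3.95,1,-3.8,0,0,0,0,-3.95,1,-3.8,0,0,0,0,-3.95,1,-3.8,0,0,0,0,-3.95,1,-3.8,0]}}

```text
clock: 2.15
position: [0.5464, -0.2752, 0.324]
ee_rot: [0.584, -0.583, -0.399, 0.399]
contact_force: [0.9, 1.0, 0.4]
width: 0.0856
```

Emit:
{"name": "arm_command", "arguments": {"increments": [0,-0.125,0,0,0.5,0,0,0,-0.125,0,0,0.5,0,0,0,0,0,0,0.5,0,0,0,0,0,0,0.5,0,0]}}

```text
clock: 2.65
position: [0.546, -0.2732, 0.3043]
ee_rot: [0.53, -0.53, -0.468, 0.469]
contact_force: [0.2, 0.6, -0.1]
width: 0.0858
```

```bash
cat > look.py <<'E'
from h import *
import sys,pickle
from rig import manip,vision
n=sys.argv[1]; tag=sys.argv[2]
s=manip.get_state(); p=vision.camera_params(n); im=vision.get_image(n)[:,:,::-1]
cv2.imwrite(f'pics/{tag}.png',im); pickle.dump((s,p),open(f'pics/{tag}.pkl','wb'))
R,_=pose(s)
print('t',s['clock'],'grasp',gp(s).round(4),'toolx yaw',np.degrees(np.arctan2(R.as_matrix()[1,0],R.as_matrix()[0,0])),'ty',R.as_matrix()[:,1].round(4),'F',s['contact_force'].round(2),'M',s['moment'].round(2),'w',s['width'],'q',s['qpos'].round(3))
E
python3 look.py wrist w1
```

```text
t 2.65 grasp [ 0.5459 -0.2732  0.1493] toolx yaw 82.99055988889477 ty [-2.e-04  2.e-04 -1.e+00] F [ 0.17  0.59 -0.05] M [0.02 0.05 0.03] w 0.08575084116808242 q [-0.578  0.397  1.58   0.     1.165 -2.026]
```

View pics/w1.png

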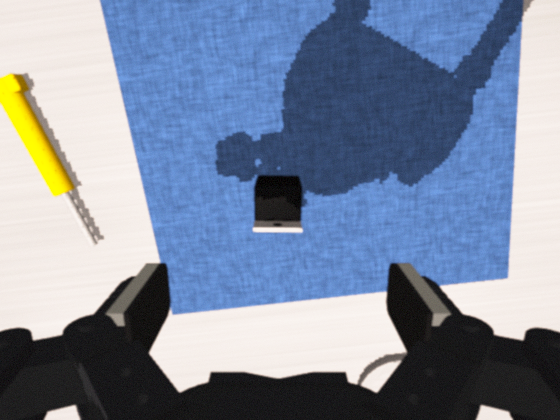

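The regulator is at about (278,205). Its steel ear is the light strip at row 230, columns 253–302, on the far side as expected. Next I'll refine its position.

Run:
```python
import cv2
im=cv2.imread('pics/w1.png')
cv2.imwrite('pics/w1z.png',cv2.convertScaleAbs(cv2.resize(im[165:245,235:320],None,fx=7,fy=7,interpolation=cv2.INTER_CUBIC),alpha=1.5,beta=10))
```

```text
(no output)
```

View pics/w1z.png

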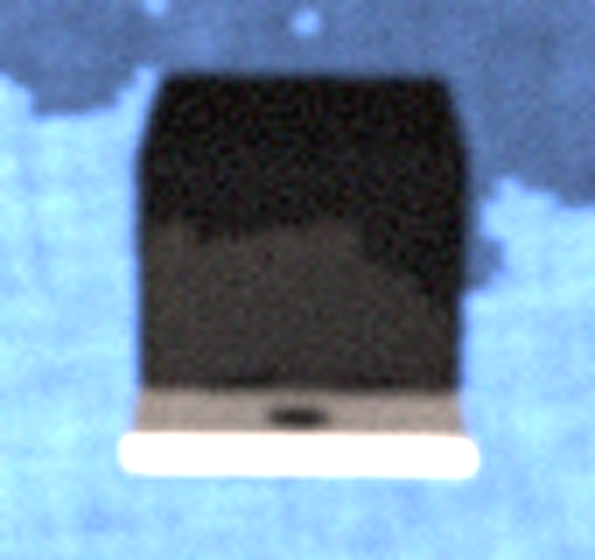

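Run:
```python
from h import *
import pickle
s,p=pickle.load(open('pics/w1.pkl','rb'))
T=lambda a:((a[0]+.5)/7+235-.5,(a[1]+.5)/7+165-.5)
def w(a,z): return onz(p,T(a),z)*1000
L,Rr=w((118,476),.05),w((481,479),.05); l,r=w((118,432),.05),w((481,436),.05)
d=L-Rr; print(L,Rr,l,r,np.hypot(*d[:2]),np.degrees(np.arctan2(d[0],d[1])),np.degrees(np.arctan2((l-r)[0],(l-r)[1])))
print('foot',w((165,75),.002),w((440,75),.002),'blk top',w((143,160),.038),w((463,160),.038))
print('top-back edge at 38', w((137,388),.038),w((465,388),.038))
```

```text
[ 558.45258712 -291.7490371    50.        ] [ 562.8735867  -258.26000313   50.        ] [ 554.16123547 -291.13445838   50.        ] [ 558.65642983 -257.82214927   50.        ] 33.7795890115493 -172.4796778548354 -172.31487547535676
foot [ 530.78130129 -286.01967825    2.        ] [ 534.41020582 -256.53984803    2.        ] blk top [ 531.57827616 -286.35147998   38.        ] [ 535.27709761 -256.30253087   38.        ]
top-back edge at 38 [ 554.01574683 -290.09157439   38.        ] [ 557.90396325 -258.50066444   38.        ]
```

Emit:
{"name": "arm_command", "arguments": {"increments": [0,0,0,0,3,0,0,0,0,0,0,3,0,0,0,0,0,0,2.5,0,0,0,0,0,0,2,0,0,0,0,0,0,1.3,0,0,0,0,0,0,0.7,0,0,0,0,0,0,0,0,0]}}

```text
clock: 3.58
position: [0.5461, -0.2734, 0.1796]
ee_rot: [0.529, -0.529, -0.469, 0.469]
contact_force: [0.0, -0.7, -0.9]
width: 0.0852
```

```bash
python3 look.py wrist w2
```

```text
t 3.575 grasp [ 0.5461 -0.2734  0.0246] toolx yaw 83.07106399801567 ty [-1.e-04  1.e-04 -1.e+00] F [ 0.01 -0.7  -0.9 ] M [-0.01 -0.02  0.01] w 0.08524069608025642 q [-0.578  0.526  1.721  0.     0.895 -2.028]
```

View pics/w2.png

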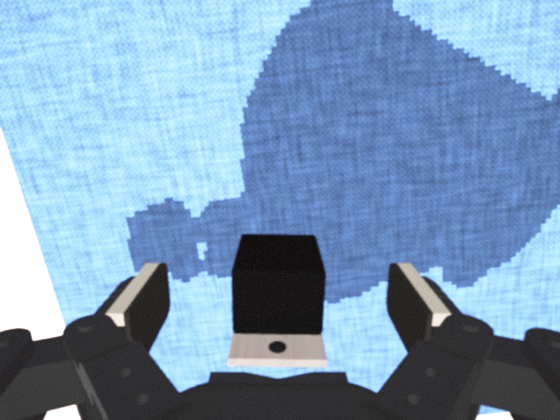

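The regulator sits centred between the pads, with its block at columns 233–325 and squarely aligned. Closing the gripper.

Emit:
{"name": "arm_command", "arguments": {"increments": [0,0,0,0,0,0,0.4,0,0,0,0,0,0,0.55,0,0,0,0,0,0,0.7,0,0,0,0,0,0,0.9,0,0,0,0,0,0,1,0,0,0,0,0,0,1], "grip_force": 50}}

```text
clock: 4.38
position: [0.5463, -0.2736, 0.1802]
ee_rot: [-0.529, 0.53, 0.469, -0.469]
contact_force: [-0.5, -0.2, 5.2]
width: 0.0314
```

```bash
python3 look.py wrist w3
```

```text
t 4.375 grasp [ 0.5465 -0.2736  0.0252] toolx yaw 83.07989278058143 ty [ 1.e-03 -5.e-04 -1.e+00] F [-0.48 -0.21  5.17] M [0.05 0.07 0.02] w 0.03143517926038977 q [-0.578  0.525  1.72   0.     0.895 -2.028]
```

View pics/w3.png

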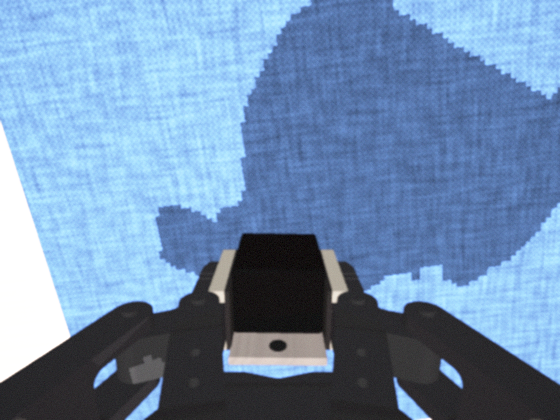

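Gripped at 31.4 mm, square and still upright. Lifting, then carrying it towards the board.

Emit:
{"name": "arm_command", "arguments": {"increments": [0,0,0,0,-0.5,0,1,0,0,0,0,-1.5,0,1,0,0,0,0,-2.5,0,1,0,0,0,0,-3.5,0,1,0,0,0,0,-2.5,0,1,0,0,0,0,-1.5,0,1,0,0,0,0,-0.5,0,1]}}

```text
clock: 5.3
position: [0.5461, -0.2734, 0.3057]
ee_rot: [-0.529, 0.53, 0.469, -0.469]
contact_force: [0.5, 0.0, -1.4]
width: 0.0317
```

```bash
python3 look.py wrist w4
```

```text
t 5.3 grasp [ 0.5462 -0.2735  0.1507] toolx yaw 83.081888098379 ty [ 1.1e-03 -6.0e-04 -1.0e+00] F [ 0.46  0.   -1.35] M [-0.03  0.    0.03] w 0.031725360369375184 q [-0.578  0.396  1.578  0.     1.166 -2.028]
```

View pics/w4.png

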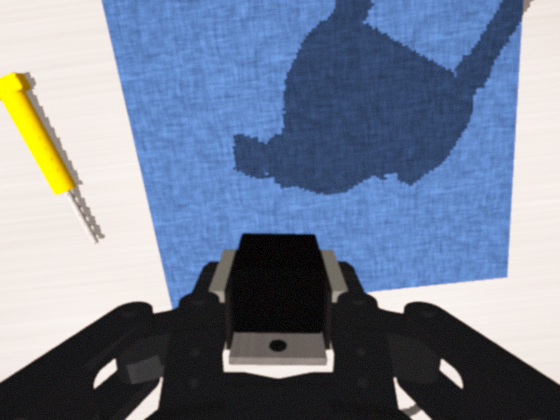

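The regulator is up in the gripper, with the block at columns 230–327, the same place in the picture as before the lift. So it hasn't slipped. Carrying on.

Emit:
{"name": "arm_command", "arguments": {"increments": [0,0,0,3,0,0.3,1,0,0,0,6,0,0.6,1,0,0,0,6.2,0,0.6,1,0,0,0,6.2,0,0.6,1,0,0,0,6.2,0,0.6,1,0,0,0,6.2,0,0.6,1,0,0,0,6,0,0.5,1,0,0,0,5,0,0.4,1]}}

```text
clock: 6.35
position: [0.5577, 0.1787, 0.3035]
ee_rot: [0.529, -0.529, -0.469, 0.47]
contact_force: [-0.3, 0.5, -1.6]
width: 0.0316
```

Emit:
{"name": "arm_command", "arguments": {"increments": [0,-0.06,0,1.6,0,0.2,1,0,-0.123,0,0,0,0,1,0,-0.123,0,0,0,0,1,0,-0.063,0,0,0,0,1,0,0,0,0,0,0,1]}}

```text
clock: 6.98
position: [0.5581, 0.1917, 0.3038]
ee_rot: [0.435, -0.434, -0.557, 0.559]
contact_force: [1.0, 0.6, -1.9]
width: 0.0313
```

```bash
python3 look.py wrist w5
```

```text
t 6.975 grasp [0.5578 0.1915 0.1488] toolx yaw 104.1793020094695 ty [-1.9e-03 -8.0e-04 -1.0e+00] F [ 0.99  0.6  -1.91] M [-0.03 -0.02  0.05] w 0.03127031267831786 q [ 0.213  0.37   1.626 -0.     1.147 -1.605]
```

View pics/w5.png

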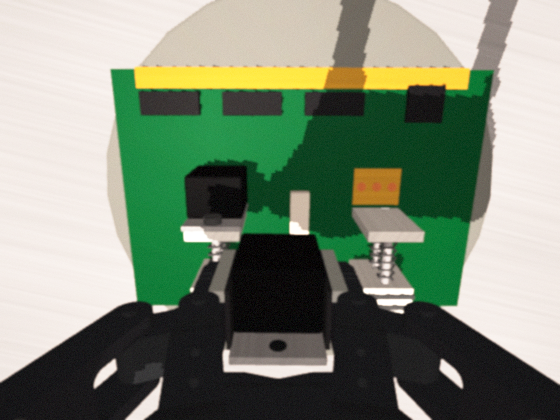

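The left stop's face plate is at about columns 352–423, rows 208–242, in shadow and empty. The fitted regulator is at the other stop. Zooming in on both.

Run:
```python
import cv2
im=cv2.imread('pics/w5.png')
cv2.imwrite('pics/w5z.png',cv2.convertScaleAbs(cv2.resize(im[160:260,335:445],None,fx=6,fy=6,interpolation=cv2.INTER_CUBIC),alpha=1.7,beta=20))
cv2.imwrite('pics/w5y.png',cv2.convertScaleAbs(cv2.resize(im[160:260,165:275],None,fx=6,fy=6,interpolation=cv2.INTER_CUBIC),alpha=1.7,beta=20))
```

```text
(no output)
```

View pics/w5z.png

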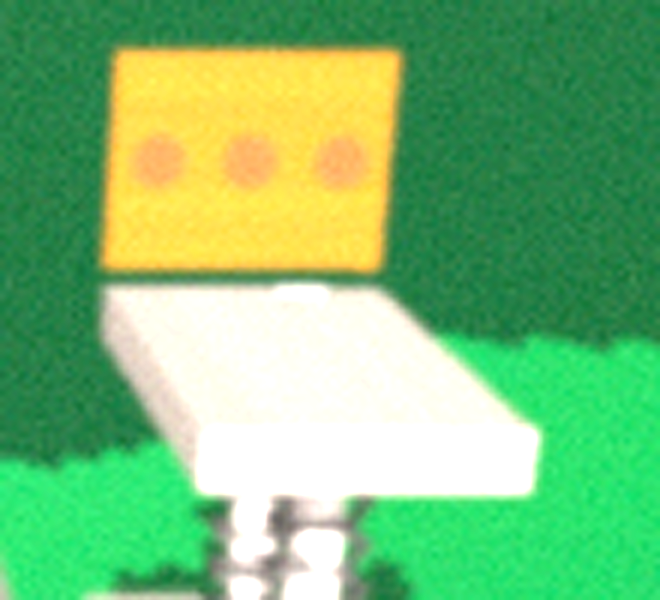

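View pics/w5y.png

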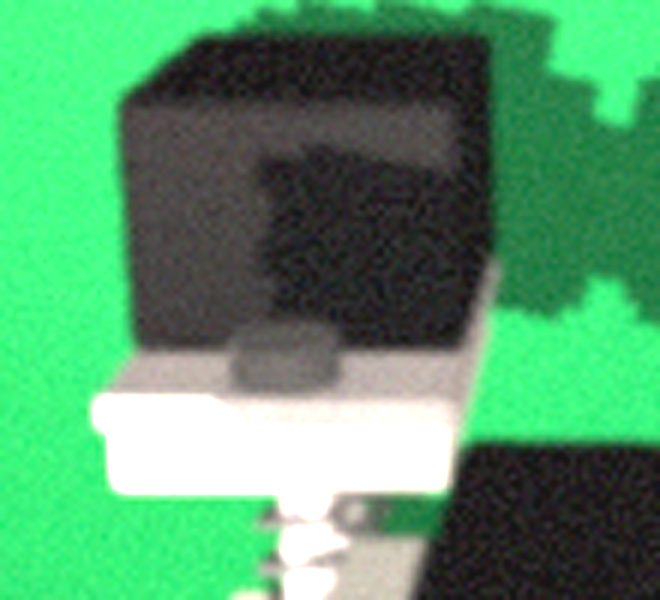

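Run:
```python
from h import *
import pickle
s,p=pickle.load(open('pics/w5.pkl','rb'))
T=lambda a:((a[0]+.5)/6+335-.5,(a[1]+.5)/6+160-.5)
def w(a,z): return onz(p,T(a),z)*1000
A,B=w((197,426),.087),w((541,430),.087); C,D=w((101,287),.041),w((383,287),.041)
R,pp=pose(s); yt=np.degrees(np.arctan2(B[1]-A[1],B[0]-A[0]))
print(A,B,np.linalg.norm(A-B),yt,'\n',C,D,np.linalg.norm(C-D),np.degrees(np.arctan2(*(D-C)[1::-1])))
f=((A+B)/2+(C+D)/2)/2; print('face',f)
# reg held: ear back edge corners in w5
z=gp(s)*1000; print('grasp',z,'tool',R.inv().apply(f-z))
t=np.radians(13.95); x=np.array([np.cos(t),np.sin(t)]);y=np.array([-x[1],x[0]]);print('tt',(f-z)[:2]@x,(f-z)[:2]@y, ((A+B)/2-(C+D)/2)[:2]@x,((A+B)/2-(C+D)/2)[:2]@y)
im=cv2.imread('pics/w5.png'); hsv=cv2.cvtColor(im,cv2.COLOR_BGR2HSV)
m=cv2.inRange(hsv,(15,150,100),(35,255,255)); k,_=cv2.findContours(m,0,2)
for c in sorted(k,key=cv2.contourArea)[-2:]:
    W=np.array([onz(p,q,.04)[:2]*1000 for q in c[:,0].astype(float)]).astype(np.float32); print(cv2.minAreaRect(W))
cv2.imwrite('pics/w5h.png',cv2.convertScaleAbs(cv2.resize(im[225:375,195:360],None,fx=4,fy=4,interpolation=cv2.INTER_CUBIC),alpha=2,beta=20))
```

```text
[545.40986176 238.53295666  87.        ] [538.16820729 268.77023995  87.        ] 31.092360157703002 103.46832917308772 
 [545.83561994 238.88043378  41.        ] [538.20994676 269.07431798  41.        ] 31.141957780105717 104.17404115715125
face [541.90590894 253.81448709  64.        ]
grasp [557.82190551 191.54906198 148.83214054] tool [6.42979341e+01 8.48090195e+01 8.02726438e-03]
tt -0.43593656149153986 64.26594798986703 -0.3053915943783216 -0.2598182315441646
((528.2719116210938, 250.61380004882812), (24.17412757873535, 30.797962188720703), 14.172409057617188)
((475.4599914550781, 185.63648986816406), (12.609735488891602, 202.50511169433594), 14.168511390686035)
```

View pics/w5h.png

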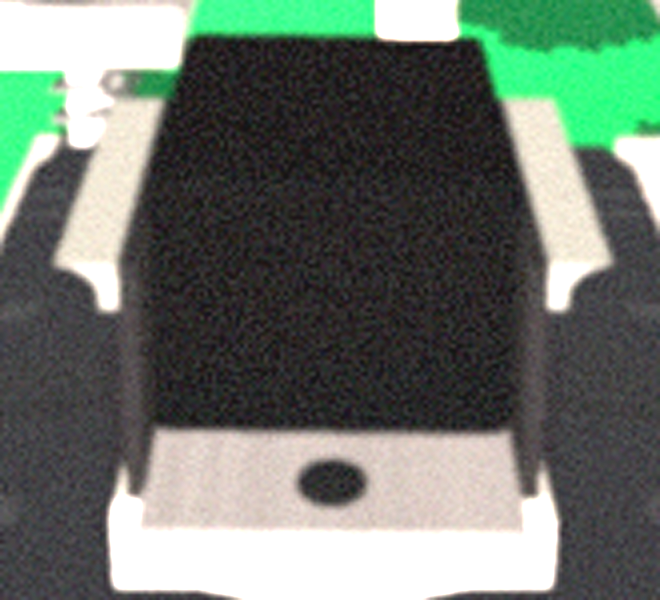

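Run:
```python
from h import *
import pickle
s,p=pickle.load(open('pics/w5.pkl','rb'))
T=lambda a:((a[0]+.5)/4+195-.5,(a[1]+.5)/4+225-.5)
g=gp(s); R,_=pose(s); foot=g[2]-.0232
def w(a,h): return R.inv().apply(onz(p,T(a),foot+h)-g)*1000
for n,a,h in [('ear far L',(110,587),.048),('ear far R',(556,590),.048),('ear near L',(112,526),.048),('ear near R',(556,526),.048),('foot L',(190,37),0),('foot R',(480,40),0),('blkjoin L',(150,430),.036),('blkjoin R',(517,430),.036)]: print(n,w(a,h).round(1))
```

```text
ear far L [-18.1 -24.8 -16.7]
ear far R [ 18.3 -24.8 -17. ]
ear near L [-17.7 -24.8 -10.8]
ear near R [ 18.1 -24.8 -10.8]
foot L [-15.3  23.2  13.1]
foot R [16.  23.2 12.7]
blkjoin L [-16.1 -12.8 -10.4]
blkjoin R [ 16.4 -12.8 -10.3]
```

Measurements:
- **Face:** about (541.9, 253.8), with the push yaw near 14.1°.
- **Tool:** already aligned at 14.2°.
- **Held regulator:** centred in the hand to within about 0.3 mm sideways.

I'll move sideways and back, then descend in front of the plate.

Emit:
{"name": "arm_command", "arguments": {"increments": [0,0,0,1.6,0,0.8,1,0,0,0,3.2,0,0.9,1,0,0,0,1.6,0,0.5,1,0,0,0,0,1.5,0,1,0,0,0,0,2.2,0,1,0,0,0,0,1.5,0,1,0,0,0,0,0.8,0,1,0,0,0,0,0,0,1]}}

```text
clock: 8.02
position: [0.5213, 0.2488, 0.244]
ee_rot: [0.435, -0.434, -0.558, 0.558]
contact_force: [0.7, 0.7, -1.0]
width: 0.0314
```

```bash
python3 look.py wrist w6; python3 look.py top t6; python3 look.py scene s6
python3 - <<'E'
import cv2
im=cv2.imread('pics/w6.png')
cv2.imwrite('pics/w6z.png',cv2.convertScaleAbs(im,alpha=2,beta=20))
im=cv2.imread('pics/t6.png');cv2.imwrite('pics/t6z.png',cv2.convertScaleAbs(cv2.resize(im[170:290,70:210],None,fx=5,fy=5,interpolation=2),alpha=1.8,beta=10))
im=cv2.imread('pics/s6.png');cv2.imwrite('pics/s6z.png',cv2.convertScaleAbs(cv2.resize(im[140:260,335:475],None,fx=5,fy=5,interpolation=2),alpha=1.8,beta=10))
E
```

```text
t 8.025 grasp [0.5211 0.2487 0.089 ] toolx yaw 104.19843202955829 ty [-1.2e-03 -5.0e-04 -1.0e+00] F [ 0.66  0.69 -0.96] M [ 0.03 -0.01 -0.03] w 0.03142118486531222 q [ 0.325  0.412  1.73  -0.     1.    -1.494]
t 8.075 grasp [0.5216 0.2489 0.0897] toolx yaw 104.19820314371468 ty [ 1.e-04  0.e+00 -1.e+00] F [-0.35  0.06 -0.53] M [-0.01  0.03  0.05] w 0.031317260568104174 q [ 0.325  0.411  1.73  -0.     1.    -1.494]
t 8.125 grasp [0.5218 0.2491 0.0901] toolx yaw 104.20595834954554 ty [ 1.e-03  3.e-04 -1.e+00] F [-0.56  0.01 -0.57] M [-0.   -0.03  0.01] w 0.031405071691224924 q [ 0.325  0.411  1.729 -0.     1.    -1.494]
```

View pics/w6z.png

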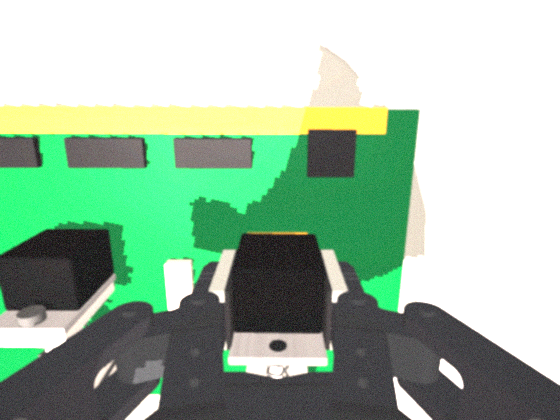

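View pics/t6z.png

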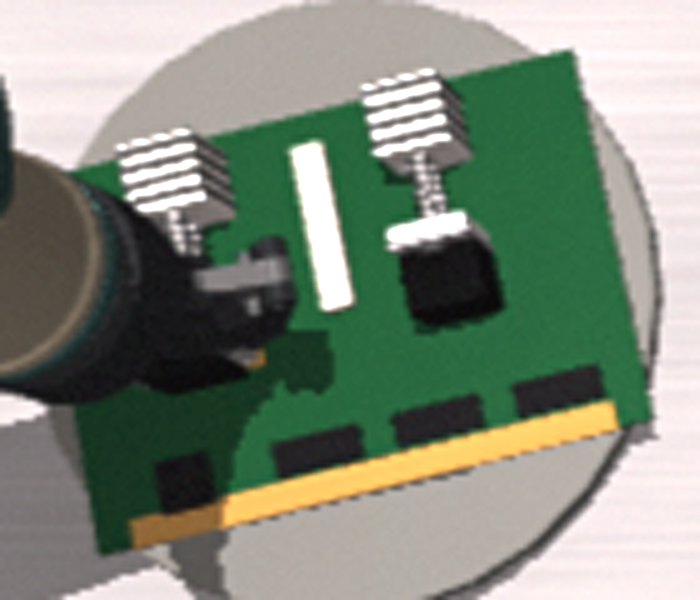

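View pics/s6z.png

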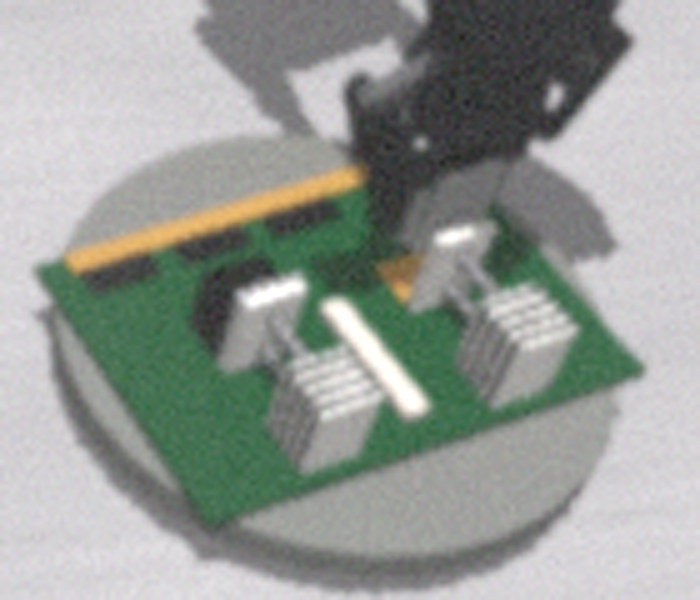

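The spring behind the plate lines up with the ear hole (both near column 278), so it's centred sideways. Lowering to just above the board.

Emit:
{"name": "arm_command", "arguments": {"increments": [0,0,0,0,1,0,1,0,0,0,0,0.8,0,1,0,0,0,0,0.5,0,1,0,0,0,0,0,0,1,0,0,0,0,0,0,1]}}

```text
clock: 8.8
position: [0.5213, 0.2492, 0.2218]
ee_rot: [-0.434, 0.434, 0.558, -0.558]
contact_force: [0.2, 1.3, -1.3]
width: 0.0312
```

```bash
python3 look.py wrist w7; python3 look.py scene s7;python3 look.py top t7
python3 - <<'E'
import cv2
im=cv2.imread('pics/w7.png')
cv2.imwrite('pics/w7z.png',cv2.convertScaleAbs(cv2.resize(im[220:400,180:380],None,fx=3.5,fy=3.3,interpolation=2),alpha=2,beta=20))
im=cv2.imread('pics/s7.png');cv2.imwrite('pics/s7z.png',cv2.convertScaleAbs(cv2.resize(im[170:240,395:475],None,fx=8,fy=8,interpolation=2),alpha=1.8,beta=10))
E
```

```text
t 8.8 grasp [0.5214 0.2492 0.0668] toolx yaw 104.22316472565161 ty [ 3.e-04  2.e-04 -1.e+00] F [ 0.2   1.26 -1.3 ] M [ 0.02 -0.02 -0.03] w 0.031245120446037663 q [ 0.325  0.437  1.756  0.     0.949 -1.494]
t 8.85 grasp [0.5215 0.2493 0.0669] toolx yaw 104.22644227905465 ty [ 5.e-04  2.e-04 -1.e+00] F [ 0.54 -0.   -0.61] M [ 0.03  0.01 -0.02] w 0.03142734981996045 q [ 0.325  0.437  1.756  0.     0.949 -1.494]
t 8.9 grasp [0.5215 0.2493 0.067 ] toolx yaw 104.22264663909371 ty [ 6.e-04  3.e-04 -1.e+00] F [ 0.56  0.47 -1.54] M [ 0.03  0.02 -0.01] w 0.03147309818971226 q [ 0.325  0.437  1.756  0.     0.949 -1.494]
```

View pics/w7z.png

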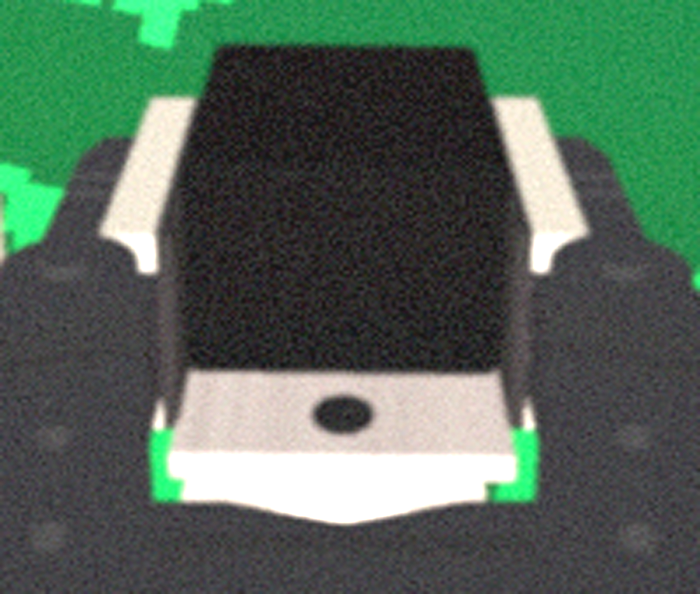

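View pics/s7z.png

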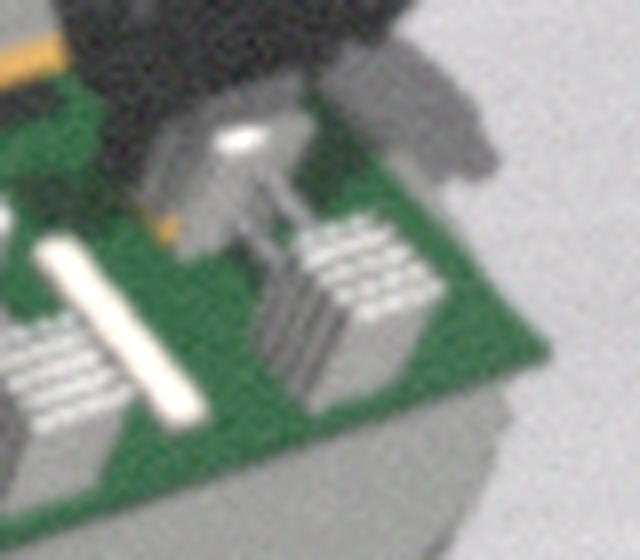

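The plate edges behind the ear show a residual sideways offset of about 0.6 mm, and the rays agree (-0.55). I'll correct that, lower to a hair above the board, then start the press gently.

Emit:
{"name": "arm_command", "arguments": {"increments": [0,0,0,-0.06,0.15,0,1,0,0,0,0,0.15,0,1,0,0,0,0,0,0,1,0,0,0,0,0,0,1]}}

```text
clock: 9.45
position: [0.5214, 0.2486, 0.2187]
ee_rot: [-0.434, 0.434, 0.558, -0.558]
contact_force: [-0.1, 0.6, -1.1]
width: 0.0312
```

```bash
for i in 1 2 3 4; do python3 look.py wrist w8_$i;done
python3 - <<'E'
import cv2
im=cv2.imread('pics/w8_1.png')
cv2.imwrite('pics/w8z.png',cv2.convertScaleAbs(cv2.resize(im[310:400,210:350],None,fx=5,fy=5,interpolation=2),alpha=2,beta=20))
E
```

```text
t 9.45 grasp [0.5214 0.2486 0.0637] toolx yaw 104.21943685971475 ty [-0.e+00  1.e-04 -1.e+00] F [-0.06  0.59 -1.09] M [ 0.07 -0.    0.01] w 0.03120817026164089 q [ 0.324  0.44   1.759  0.     0.942 -1.495]
t 9.5 grasp [0.5214 0.2486 0.0638] toolx yaw 104.22182590628572 ty [ 1.e-04  1.e-04 -1.e+00] F [ 0.35 -0.03 -0.55] M [ 0.01 -0.01  0.04] w 0.031242162949002936 q [ 0.324  0.44   1.759  0.     0.942 -1.495]
t 9.55 grasp [0.5214 0.2486 0.0637] toolx yaw 104.22295311638442 ty [ 0.e+00  1.e-04 -1.e+00] F [ 0.48 -0.66 -1.27] M [-0.   -0.04 -0.05] w 0.031373916337993656 q [ 0.324  0.44   1.759  0.     0.942 -1.495]
t 9.6 grasp [0.5214 0.2486 0.0637] toolx yaw 104.22247601443107 ty [ 1.e-04  1.e-04 -1.e+00] F [-0.23 -0.01 -0.39] M [ 0.05 -0.    0.05] w 0.031254175639245166 q [ 0.324  0.44   1.759  0.     0.942 -1.495]
```

View pics/w8z.png

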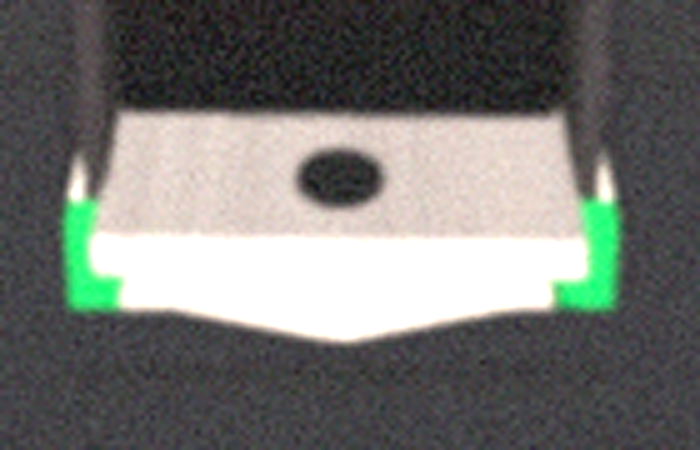

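Plate and ear are now centred within about 0.2 mm: crop columns 118–555 for the plate against 90–587 for the ear. Pressing.

Emit:
{"name": "arm_command", "arguments": {"increments": [0,0,0,0,0,-0.25,1,0,0,0,0,0,-0.25,1,0,0,0,0,0,-0.25,1,0,0,0,0,0,-0.25,1,0,0,0,0,0,0,1,0,0,0,0,0,0,1]}}

```text
clock: 10.4
position: [0.5308, 0.2509, 0.2186]
ee_rot: [0.434, -0.434, -0.558, 0.558]
contact_force: [-1.2, -0.6, -0.6]
width: 0.0315
```

```bash
cat > f.py <<'E'
from h import *
from rig import manip,vision
F=[];G=[];M=[]
for i in range(8):
    s=manip.get_state();F.append(s['contact_force']);G.append(gp(s));M.append(s['moment'])
    vision.get_image('scene')
F=np.mean(F,0);G=np.mean(G,0)*1000;t=np.radians(14.1);x=np.array([np.cos(t),np.sin(t)]);y=np.array([-x[1],x[0]])
R,_=pose(s)
print('t',s['clock'],'push',-(F[:2]@x),'lat',F[:2]@y,'Fz',F[2],'M',np.mean(M,0).round(3),'adv from start',(G[:2]-[521.4,248.6])@x,'lat',(G[:2]-[521.4,248.6])@y,'z',G[2],'ty',R.as_matrix()[:,1].round(4),'w',s['width'])
E
python3 f.py
```

```text
t 10.75 push 1.3395506411120006 lat 0.0391272695922265 Fz -1.150539098949914 M [-0.049  0.181  0.019] adv from start 9.684752334722145 lat -0.010319160499657124 z 63.60934744465411 ty [-3.e-04 -0.e+00 -1.e+00] w 0.031566463683633354
```

Emit:
{"name": "arm_command", "arguments": {"increments": [0,0,0,0,0,-0.2,1,0,0,0,0,0,-0.2,1,0,0,0,0,0,-0.2,1,0,0,0,0,0,-0.2,1,0,0,0,0,0,0,1,0,0,0,0,0,0,1]}}

```text
clock: 11.55
position: [0.5384, 0.2528, 0.2186]
ee_rot: [0.435, -0.434, -0.558, 0.558]
contact_force: [-5.3, -1.2, 0.4]
width: 0.0315
```

```bash
python3 f.py; for n in wrist top scene; do python3 look.py $n ${n}9; done
python3 - <<'E'
import cv2
im=cv2.imread('pics/wrist9.png')
cv2.imwrite('pics/w9z.png',cv2.convertScaleAbs(cv2.resize(im[220:400,180:380],None,fx=3.5,fy=3.3,interpolation=2),alpha=2,beta=20))
im=cv2.imread('pics/scene9.png');cv2.imwrite('pics/s9z.png',cv2.convertScaleAbs(cv2.resize(im[170:240,395:475],None,fx=8,fy=8,interpolation=2),alpha=1.8,beta=10))
im=cv2.imread('pics/top9.png');cv2.imwrite('pics/t9z.png',cv2.convertScaleAbs(cv2.resize(im[170:290,70:210],None,fx=5,fy=5,interpolation=2),alpha=1.8,beta=10))
E
```

```text
t 11.9 push 5.377365675212737 lat -0.3202108489286259 Fz 0.7897175645873294 M [-0.221  0.718  0.057] adv from start 17.332718238167725 lat -0.02546744803831199 z 63.59275249687343 ty [-1.2e-03 -4.0e-04 -1.0e+00] w 0.031354231024337695
t 11.95 grasp [0.5382 0.2528 0.0636] toolx yaw 104.22440663844937 ty [-1.1e-03 -3.0e-04 -1.0e+00] F [-5.55 -1.76 -0.  ] M [-0.2   0.75  0.03] w 0.031135860287933467 q [ 0.322  0.462  1.719  0.     0.962 -1.497]
t 12.0 grasp [0.5382 0.2528 0.0636] toolx yaw 104.22478188637297 ty [-1.2e-03 -4.0e-04 -1.0e+00] F [-5.1  -1.63 -0.15] M [-0.24  0.71  0.08] w 0.031550362765159344 q [ 0.322  0.462  1.719  0.     0.962 -1.497]
t 12.05 grasp [0.5382 0.2528 0.0636] toolx yaw 104.22456550521048 ty [-1.2e-03 -4.0e-04 -1.0e+00] F [-4.69 -1.36  0.62] M [-0.21  0.68  0.06] w 0.031402468427661215 q [ 0.322  0.462  1.719  0.     0.962 -1.497]
```

View pics/w9z.png

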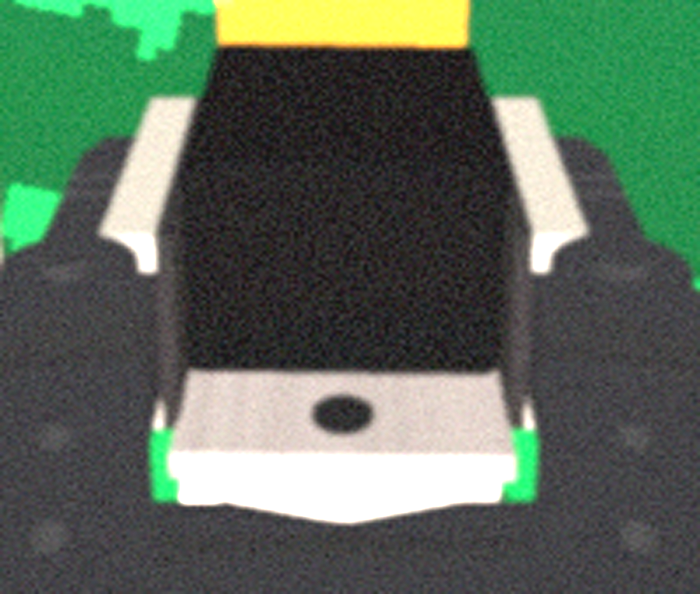

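View pics/s9z.png

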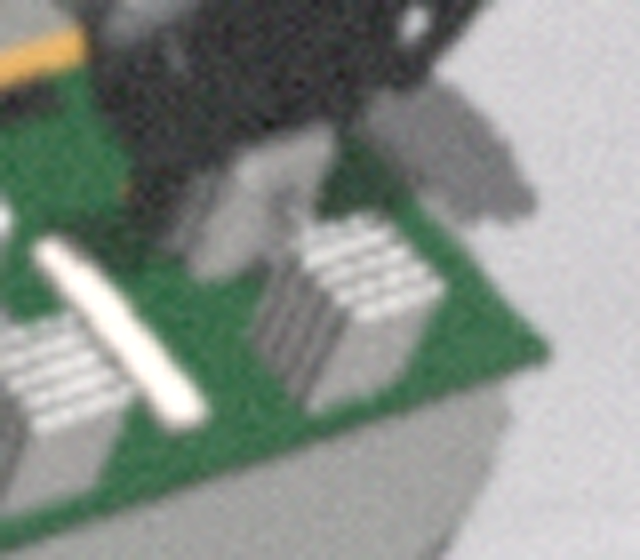

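View pics/t9z.png

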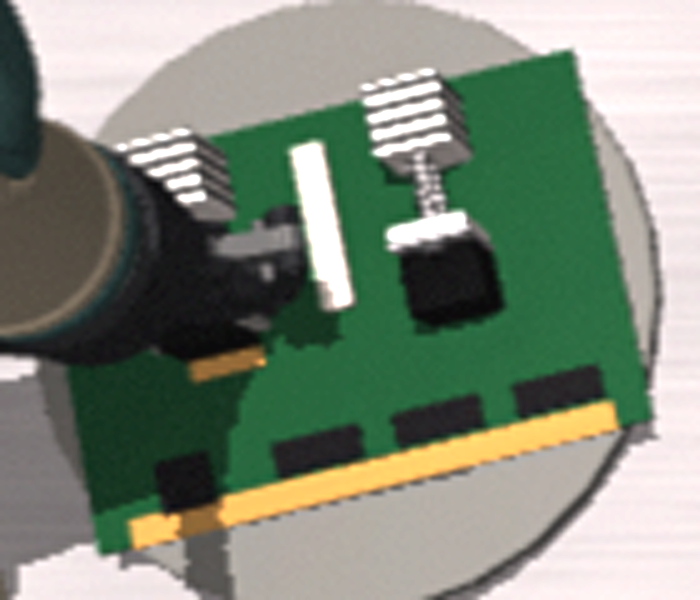

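All checks agree: push 5.4 N, plate back about 10.3–10.8 mm, and the ear at the same place in the wrist view as before contact, so no slip. One small nudge, then hold and recheck.

Emit:
{"name": "arm_command", "arguments": {"increments": [0,0,0,0,0,-0.04,1,0,0,0,0,0,0,1,0,0,0,0,0,0,1,0,0,0,0,0,0,1]}}

```text
clock: 12.6
position: [0.5387, 0.2529, 0.2186]
ee_rot: [0.435, -0.434, -0.558, 0.558]
contact_force: [-5.1, -1.2, 0.8]
width: 0.0313
```

```bash
python3 f.py; python3 f.py
```

```text
t 12.95 push 4.933350244193744 lat -0.6397768492132088 Fz 0.6223393968136106 M [-0.198  0.745  0.059] adv from start 17.65719513345504 lat -0.02095678516074248 z 63.58719977221773 ty [-1.3e-03 -4.0e-04 -1.0e+00] w 0.03151382444669059
t 13.35 push 5.190544427836784 lat -0.2053072885705574 Fz 0.5029478492802614 M [-0.206  0.747  0.079] adv from start 17.66060503204096 lat -0.013455729981516382 z 63.59229087233986 ty [-1.3e-03 -4.0e-04 -1.0e+00] w 0.03134121630593841
```

Emit:
{"name": "arm_command", "arguments": {"increments": [0,0,0,0,0,-0.04,1,0,0,0,0,0,0,1,0,0,0,0,0,0,1,0,0,0,0,0,0,1]}}

```text
clock: 13.9
position: [0.5391, 0.253, 0.2186]
ee_rot: [0.435, -0.434, -0.558, 0.559]
contact_force: [-5.6, -1.6, 0.9]
width: 0.0315
```

```bash
python3 f.py; python3 f.py; python3 -c "
from rig import ticket
print(ticket.sign_off())"
```

```text
t 14.25 push 5.214382958707748 lat -0.45485313333125454 Fz 0.5857686677870115 M [-0.228  0.766  0.056] adv from start 17.98306207140742 lat -0.025560452076766264 z 63.600699002658246 ty [-1.5e-03 -4.0e-04 -1.0e+00] w 0.03125930412220893
t 14.65 push 5.151467886439835 lat -0.10750061950603483 Fz 0.9453038650246257 M [-0.233  0.766  0.076] adv from start 17.980256652069894 lat -0.01926048896413544 z 63.59616028998569 ty [-1.5e-03 -4.0e-04 -1.0e+00] w 0.031172257253480905
the job is handed in; nothing more can be done
None
```

The loose regulator is now held upright against the empty left stop, and I handed the job in at about 14.7 s with the gripper still holding and pressing. The right stop was the one already fitted. I did not move the arm onto any of the other things on the bench.

Last checks:
- **Push:** about 5.2 N averaged, and steady. Taking the 7 mm gap I measured before contact, the plate is back about 11.0 mm. The force alone (at 500 N/m) suggests about 10.4 mm, a small disagreement that is within the force noise.
- **Alignment:** sideways centring is within about 0.2 mm and the tool is tilted less than 0.1°. The tool's yaw agrees with the face to about 0.1–0.3°. These are from wrist views taken before the last 0.8 mm of pressing.
- **Height:** the foot works out at about 0.4 mm above the board. The vertical force rose by roughly 1.5 N during the press, so the foot may be lightly touching the board.
- **Grip:** the opening stayed at 31.3 mm and I saw no slip. In the last wrist view, before the final 0.8 mm, the ear sat where it had before contact.

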